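Sort the leftovers at the copy stand

TASK

Sort the five loose things left along the front of the desk: stand the red-capped and the blue-capped glass vial upright in the blue rack, one in each bay; lay the 9 V battery and the white terminal strip flat on the floor of the red bin, not one on the other; and stand the black loupe upright in the round wooden dish. Leave the black film can with the grey lid and the pin jar where they are.

Things in the scene. Friction and masses are not known exactly. Their poses are not given: they have to be found in the camera images.
- red_vial_mid (a point): Clear glass vial with a red screw cap, standing, 26 mm in diameter, 68 mm tall (cap: the top 12 mm). Point: its centre, 34 mm above its underside; z up along it. Grip it in the upper half so that the fingers stay above the rack's walls.
- blue_vial_mid (a point): Clear glass vial with a dark blue screw cap, standing, 22 mm in diameter, 62 mm tall (cap: the top 12 mm). Point: its centre, 31 mm above its underside; z up along it. Grip it in the upper half.
- battery_mid (a point): Blue and silver-grey 9 V block battery lying on its narrow side: 18 mm along its x (grip across this), 51 mm along its y (terminals at the -y end), 26 mm tall. Point: its centre, 13 mm above its underside.
- terminal_strip_mid (a point): White strip of screw terminals lying flat: 17 mm along its x (grip across this), 60 mm along its y, 14 mm tall. Point: its centre, 6.5 mm above its underside.
- loupe_mid (a point): Black round loupe with a pale band, standing lens up, 41 mm in diameter, 38 mm tall. Point: its centre, 19 mm above its underside; z up along it.
- rack: Blue plastic vial rack, fixed during the job, 50 mm along its x, 96 mm along its y, 24 mm tall, with two square open bays of 42 by 42 mm centred at y = -23 and y = +23 mm; wall 4 mm, bay floor 4 mm above the desk. Origin: centre of its underside.
- bin: Red plastic open bin, fixed during the job, 158 mm along its x, 100 mm along its y, 30 mm tall; wall 4 mm (inside 150 by 92 mm), floor 4 mm above the desk. Origin: centre of its underside.
- dish: Round shallow wooden dish with a cork floor, fixed during the job, 104 mm across the rim, 14 mm tall; the flat floor is 84 mm across and 5 mm above the desk. Origin: centre of its underside.
- film_can_mid (a point): Bystander, to be left alone: black film can with a grey lid, 34 mm in diameter, 53 mm tall, loose among the things. Point: its centre, 26.5 mm above its underside.
- pin_jar_mid (a point): Bystander, to be left alone: clear jar of pins with a cream lid, 48 mm in diameter, 46 mm tall, loose among the things. Point: its centre, 23 mm above its underside.

How it is judged:
At the end, for the whole second after the job is handed in: At rest: both vials upright (0.15 rad) on the rack's floor, one in each bay; battery and terminal strip on the bin's floor, centres within 68 mm of its middle along and 42 mm across; loupe upright (0.12 rad) on the dish's floor, centre within 28 mm of the dish's (((x of red_vial_mid in the frame of rack between -0.013 and 0.013 m and y of red_vial_mid in the frame of rack between -0.036 and -0.01 m and x of blue_vial_mid in the frame of rack between -0.013 and 0.013 m and y of blue_vial_mid in the frame of rack between 0.01 and 0.036 m) or (x of red_vial_mid in the frame of rack between -0.013 and 0.013 m and y of red_vial_mid in the frame of rack between 0.01 and 0.036 m and x of blue_vial_mid in the frame of rack between -0.013 and 0.013 m and y of blue_vial_mid in the frame of rack between -0.036 and -0.01 m)) and z of red_vial_mid in the frame of rack between 0.032 and 0.044 m and angle between each of red_vial_mid, blue_vial_mid's own z axis and vertical below 0.15 rad and z of blue_vial_mid in the frame of rack between 0.029 and 0.041 m and x of battery_mid in the frame of bin between -0.068 and 0.068 m and y of battery_mid in the frame of bin between -0.042 and 0.042 m and z of battery_mid in the frame of bin between 0.004 and 0.024 m and x of terminal_strip_mid in the frame of bin between -0.068 and 0.068 m and y of terminal_strip_mid in the frame of bin between -0.042 and 0.042 m and z of terminal_strip_mid in the frame of bin between 0.004 and 0.02 m and horizontal distance between loupe_mid and dish below 0.028 m and angle between loupe_mid's own z axis and vertical below 0.12 rad and z of loupe_mid in the frame of dish between 0.018 and 0.03 m and linear speed of each of red_vial, blue_vial, battery, terminal_strip, loupe below 0.02 m/s); the robot touches nothing.
It fails at once if the film can is moved by more than 25 mm (distance of film_can_mid from where it was at the start of the episode above 0.025 m).
It fails at once if the pin jar is moved by more than 25 mm (distance of pin_jar_mid from where it was at the start of the episode above 0.025 m).
It also fails if it takes over 120 s, if anything falls off the work surface, if the arm or the gripper's body presses on something with over 40 N, if the wrist force passes 120 N, or if a joint passes its speed limit or range.

ROBOT

A 6-joint arm with a two-finger parallel gripper is mounted at the origin on a cart in front of the work surface, level with it; the furniture and walls round the work are solid. World frame = base frame: x ahead of the robot, y to its left, z up, the work surface at z = 0. Lengths are in m, angles in rad, forces in N, time in s.
With the tool pointing down it reaches from about 0.35 to 0.725 m from the base axis. Payload 6 kg.
Tool frame: the origin (TCP) lies at the very end of the fingers, on their centre line; the grasp point (between the pads) lies 19 mm behind it; z points along the fingers, y is the line along which they close (so a half turn about z gives the same grasp; the last joint's range is limited). The gripper opens to 85 mm and grips with 20 to 120 N. Pads are 22 mm wide; open, the fingers measure 114 mm over their backs; the gripper's body (76 mm by 85 mm) begins 54 mm behind the grasp point. The pads swing forward as they close: fully open they stand 13 mm farther back than shut.
Start: joints at [-0.987, 0.04, 0.085, 0, -1.615, -0.334], TCP at [0.148, -0.581, 0.231] pointing down, gripper open.
Joint ranges: [-2.56, 2.56], [-1.29, 2.01], [-1.08, 1.49], [-3.29, 1.98], [-2.81, -0.18], [-2.99, 2.99]. Speed limits (rad/s): [2.57, 2.57, 3.01, 3.14, 3.14, 3.14].

INTERFACE

Orientations are given as a rotation vector (axis times angle).
In Python, from station import manip gives the robot as it stands. The module is installed in compiled form; this text tells all that it offers. Calls block until the motion is done:
- manip.move_ptp(position, orientation): joint-space move of the TCP to a pose.
- manip.servo_line(position, frame=None, vel=0.15, max_force=None): straight line of the TCP; frame=None keeps the orientation; vel is the mean speed in m/s. With max_force (N) it stops when the force on the tool has changed by that much, and returns True; else False.
- manip.movej(angles): joint-space move.
- manip.open_gripper() and manip.clamp(force=None): open the fingers fully, or close them until they stop; force is the grip in N (None keeps the last).
- manip.wait(seconds).
- manip.solve_ik(position, orientation): joint angles nearest the present ones, or None.
- manip.snapshot(name): name is "scene" or "top"; returns (picture, depth): 480x640x3 uint8, red, green, blue; 480x640 float32, m along the optical axis (not along the pixel's ray), 0 where there is no reading.
- manip.camera_info(name): a dict with "mtx" (3x3 intrinsics, pixels), "D" ([k1, k2, p1, p2, k3] as OpenCV has them; the pictures are not rectified), "R" (3x3) and "t" (3): a world point X has camera coordinates R X + t. Camera axes: x right, y down, z forward; pixel columns grow to the right and rows downward; lengths in m; the calibration is good to about 2 mm. A picture is of the moment at which its call begins. camera_info takes no time and is no camera call.
A pose or a line that the arm cannot do raises manip.IKError and nothing moves.
- manip.job_done(): hands the job in; it is judged then, once.
Trained networks look in the newest picture that a camera, given by its name, has taken for a name from the list of things; names that differ only in an ending like _2 or _b are one class to them, and where a whole thing is asked for, a point or a joint stands for the part that bears it (a point fixed in the world has none). Each returns a list of dicts, best first, with "score" (0 to 1); they miss things now and then, are a little off and sometimes report something else, mostly with a low value. They report only what shows in the picture. A call takes as long as a camera call.
- manip.search_frame(camera, name): "extent" ([left, top, right, bottom] in pixels, round what is visible of it).
- manip.masks_of(camera, name): "mask" (480x640 bool, what is visible of it) and "extent" ([left, top, right, bottom] in pixels, round what is visible of it).
- manip.tip_of(camera, name): "point" ([column, row] in pixels: a listed point, or the origin of a listed thing).
Readings, each from a call of its own:
- manip.current_t(): time.
- manip.current_q(): joint angles.
- manip.current_dq(): joint speeds.
- manip.current_joint_efforts(): joint torques, N m.
- manip.current_eef_pos(): TCP position.
- manip.current_orientation(): TCP orientation.
- manip.current_wrist_force(): force on the tool from outside, world axes, zero at the start.
- manip.current_moment(): the same for the moment, N m.
- manip.current_gripper_width(): finger opening in m.
- manip.current_grip_force(): force on a finger pad.
Only numpy, scipy, OpenCV 4.12 (cv2) and the standard library are available. Lean on these libraries where they do the work, as an engineer would, in place of code of your own. Each camera call takes 0.05 s, during which the arm holds its last target. There are 200 camera calls.

## Working session

There is one attempt and no reset: what is moved stays moved. The work goes in short steps, each a Python script; the robot and the scene stay as the last script left them, time stands still between calls to the robot, and variables do not carry over. Pictures are saved under pics/ and viewed, at most 14 in all, crops included, and the job is handed in when it is done.

```bash
mkdir -p pics; ls
python3 - <<'E'
from station import manip
import cv2,numpy as np
np.set_printoptions(precision=4,suppress=True)
for c in("top","scene"):
    p,d=manip.snapshot(c); cv2.imwrite(f"pics/{c}0.png",p[:,:,::-1]); np.save(f"{c}_d.npy",d);np.save(f"{c}_p.npy",p)
    i=manip.camera_info(c); print(c,i["mtx"].tolist(),i["D"],i["R"],i["t"],-np.array(i["R"]).T@i["t"])
    for n in ["red_vial_mid","blue_vial_mid","battery_mid","terminal_strip_mid","loupe_mid","rack","bin","dish","film_can_mid","pin_jar_mid"]:
        r=manip.masks_of(c,n); t=manip.tip_of(c,n)
        print(n,[(round(x["score"],2),np.round(x["extent"]).tolist()) for x in r[:3]],[(round(x["score"],2),np.round(x["point"],1).tolist()) for x in t[:3]])
        if r: np.save(f"{c}_{n}.npy",r[0]["mask"])
print(manip.current_t(),manip.current_orientation())
E
```

```text
pics
top [[608.8804434076663, 0.0, 317.51894667875996], [0.0, 608.8804434076663, 248.56494625998081], [0.0, 0.0, 1.0]] [-0.0244  0.      0.      0.      0.    ] [[-0.0256 -0.9997  0.0052]
 [-0.99    0.0247 -0.1388]
 [ 0.1386 -0.0087 -0.9903]] [-0.06    0.5112  1.1838] [ 0.3404 -0.0623  1.2436]
red_vial_mid [(0.44, [319.0, 286.0, 329.0, 298.0])] [(0.48, [322.2, 290.9])]
blue_vial_mid [(0.49, [213.0, 278.0, 227.0, 292.0])] [(0.67, [320.0, 292.6]), (0.66, [218.8, 284.0])]
battery_mid [(0.7, [262.0, 284.0, 282.0, 303.0])] [(0.57, [271.3, 292.6])]
terminal_strip_mid [(0.65, [403.0, 284.0, 431.0, 296.0])] [(0.73, [416.0, 288.0])]
loupe_mid [(0.91, [455.0, 277.0, 479.0, 304.0])] [(0.78, [465.9, 289.9])]
rack [(0.75, [169.0, 203.0, 219.0, 234.0])] [(0.88, [194.4, 220.8])]
bin [] [(0.76, [319.8, 213.4]), (0.24, [370.3, 285.6])]
dish [(0.72, [229.0, 182.0, 282.0, 227.0])] [(0.87, [257.7, 209.7])]
film_can_mid [(0.72, [230.0, 182.0, 284.0, 231.0]), (0.67, [167.0, 204.0, 214.0, 233.0]), (0.53, [360.0, 280.0, 379.0, 296.0])] [(0.66, [369.2, 286.3])]
pin_jar_mid [(0.78, [158.0, 273.0, 183.0, 299.0
[... 476 characters left out ...]
10.0])] [(0.84, [334.7, 299.8])]
terminal_strip_mid [(0.77, [388.0, 223.0, 407.0, 244.0])] [(0.58, [398.9, 233.7])]
loupe_mid [(0.76, [403.0, 202.0, 424.0, 221.0]), (0.6, [239.0, 347.0, 277.0, 398.0])] [(0.86, [413.6, 209.2])]
rack [(0.56, [164.0, 303.0, 233.0, 357.0])] [(0.63, [198.0, 330.8])]
bin [(0.77, [234.0, 226.0, 335.0, 286.0]), (0.21, [163.0, 304.0, 233.0, 354.0])] [(0.93, [282.5, 257.4])]
dish [(0.57, [214.0, 267.0, 266.0, 305.0])] [(0.86, [240.5, 288.4])]
film_can_mid [(0.62, [367.0, 235.0, 390.0, 261.0])] [(0.9, [378.0, 244.8]), (0.71, [198.1, 328.8])]
pin_jar_mid [(0.79, [238.0, 347.0, 277.0, 398.0])] [(0.98, [257.6, 369.4]), (0.67, [296.5, 326.1])]
2.1 [ 0.3914 -3.117  -0.0002]
```

Run:
```python
import cv2,numpy as np
p=np.load("top_p.npy")[150:330,130:510,::-1]
cv2.imwrite("pics/topc.png",cv2.resize(p,None,fx=2.1,fy=2.1,interpolation=cv2.INTER_CUBIC))
p=np.load("scene_p.npy")[180:420,140:460,::-1]
cv2.imwrite("pics/scenec.png",cv2.resize(p,None,fx=2.4,fy=2.4,interpolation=cv2.INTER_CUBIC))
```

```text
(no output)
```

View pics/topc.png

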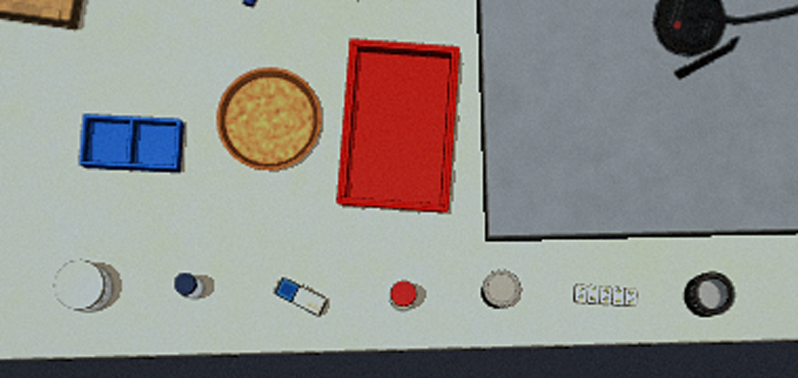

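View pics/scenec.png

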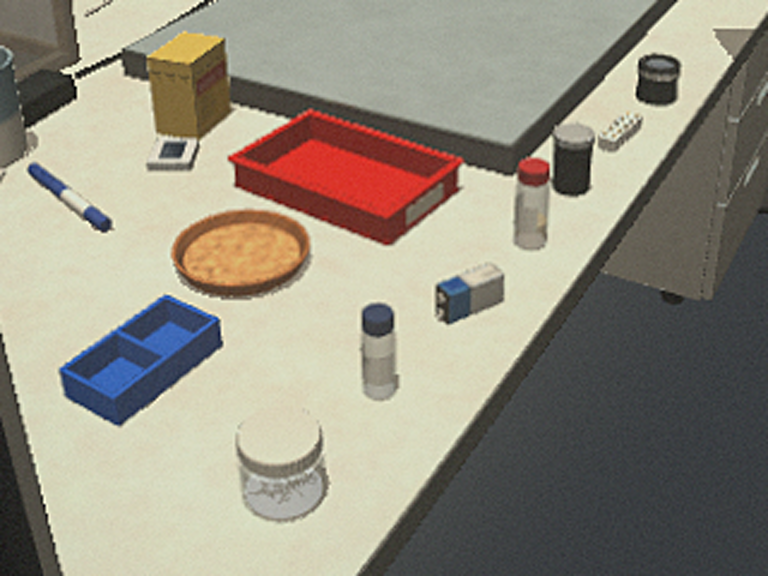

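The top view shows, left to right, the pin jar (171,285), blue vial (219,284), battery (272,292), red vial (322,290), film can (369,286), strip (417,289) and loupe (467,290). The rack, dish and bin are behind them, and a raised slab sits beyond the strip and loupe. The networks agree with the picture, apart from some wrong low-ranked hits. Next I'll turn these into world positions.

```bash
cat > geo.py <<'E'
import numpy as np,cv2
from station import manip
def ray(c,uv):
    i=manip.camera_info(c);R=np.array(i["R"]);t=np.array(i["t"])
    n=cv2.undistortPoints(np.array(uv,float).reshape(-1,1,2),np.array(i["mtx"]),np.array(i["D"])).reshape(-1,2)
    return -R.T@t, np.c_[n,np.ones(len(n))]@R
def onplane(c,uv,z):
    o,d=ray(c,uv); return (o+d*((z-o[2])/d[:,2])[:,None])[:,:2]
def rect(c,mask,z):
    """centre, size, long-axis angle of a mask outline laid on the plane z"""
    cs,_=cv2.findContours(mask.astype(np.uint8),cv2.RETR_EXTERNAL,cv2.CHAIN_APPROX_NONE)
    P=onplane(c,max(cs,key=cv2.contourArea).reshape(-1,2),z)
    b=cv2.boxPoints(cv2.minAreaRect((P*1000).astype(np.float32)))
    e=[b[1]-b[0],b[2]-b[1]];e.sort(key=np.linalg.norm)
    return b.mean(0)/1000,[np.linalg.norm(x) for x in e],np.degrees(np.arctan2(e[1][1],e[1][0]))%180
E
python3 - <<'E'
from geo import *
np.set_printoptions(precision=4,suppress=True)
T=dict(red_vial_mid=((322.2,290.9),(359.2,264.5),.034),blue_vial_mid=((218.8,284),(297.1,327.3),.031),battery_mid=((271.3,292.6),(334.7,299.8),.013),
terminal_strip_mid=((416,288),(398.9,233.7),.0065),loupe_mid=((465.9,289.9),(413.6,209.2),.019),rack=((194.4,220.8),(198,330.8),0),bin=((319.8,213.4),(282.5,257.4),0),dish=((257.7,209.7),(240.5,288.4),0),film_can_mid=((369.2,286.3),(378,244.8),.0265),pin_jar_mid=((171.6,285.2),(257.6,369.4),.023))
for n,(a,b,z) in T.items(): print(n,onplane("top",[a],z)[0],onplane("scene",[b],z)[0])
p=np.load("top_p.npy");d=np.load("top_d.npy");h=cv2.cvtColor(p,cv2.COLOR_RGB2HSV).astype(int);H,S,V=h[...,0],h[...,1],h[...,2]
def blob(m,box):
    k=np.zeros_like(m);l,t,r,b=box;k[t:b,l:r]=m[t:b,l:r]
    n,L,s,_=cv2.connectedComponentsWithStats(k.astype(np.uint8));return L==1+s[1:,4].argmax()
red=((H<8)|(H>172))&(S>150)&(V>60);blue=(H>100)&(H<130)&(S>110)
print("redcap",rect("top",blob(red,(305,270,345,310)),.068))
print("bluecap",rect("top",blob(blue,(205,265,240,310)),.062))
print("bin",rect("top",blob(red,(280,150,360,262)),.03))
print("rack",rect("top",blob(blue,(160,190,226,245)),.024))
wood=(S>70)&(H>5)&(H<28)
print("dish",rect("top",blob(wood,(225,175,290,235)),.014))
for n,z in(("battery_mid",.02),("terminal_strip_mid",.012),("loupe_mid",.036)): print(n,rect("top",np.load(f"top_{n}.npy"),z))
n="battery_mid"; print("scene batt",rect("scene",np.load("scene_battery_mid.npy"),.013))
# slab: height and front/left corner near crop (487,238)/2.1
i=manip.camera_info("top");R,t=i["R"],i["t"]
for uv in((400,240),(450,250),(380,220),(440,320),(460,262)):
    o,q=ray("top",[uv]); print(uv,o+q[0]*d[uv[1],uv[0]])
print("slab corner",onplane("top",[(130+487/2.1,150+238/2.1),(508,150+232/2.1)],.02),"desk edge",onplane("top",[(140,320),(500,312)],0))
E
```

```text
red_vial_mid [ 0.4246 -0.08  ] [ 0.4306 -0.0794]
blue_vial_mid [0.4437 0.1258] [0.4405 0.1248]
battery_mid [0.4252 0.0226] [0.4336 0.013 ]
terminal_strip_mid [ 0.4276 -0.2715] [ 0.4237 -0.281 ]
loupe_mid [ 0.4202 -0.3701] [ 0.4281 -0.3945]
rack [0.5791 0.1808] [0.5932 0.177 ]
bin [ 0.5882 -0.0798] [ 0.5983 -0.0825]
dish [0.5993 0.0492] [0.6059 0.0475]
film_can_mid [ 0.432  -0.1745] [ 0.4328 -0.1778]
pin_jar_mid [0.4444 0.2218] [0.4467 0.2194]
redcap (array([ 0.425 , -0.0782], dtype=float32), [np.float32(21.261938), np.float32(21.26232)], np.float32(88.54969))
bluecap (array([0.4397, 0.123 ], dtype=float32), [np.float32(16.333447), np.float32(18.075752)], np.float32(44.19204))
bin (array([ 0.5913, -0.0788], dtype=float32), [np.float32(107.766945), np.float32(164.39716)], np.float32(174.2125))
rack (array([0.5809, 0.1806], dtype=float32), [np.float32(52.80847), np.float32(98.85018)], np.float32(85.638145))
dish (array([0.6044, 0.0483], dtype=float32), [np.float32(100.82236), np.float32(101.13598)], np.float32(88.574066))
battery_mid (array([0.4293, 0.0204], dtype=float32), [np.float32(18.822678), np.float32(49.636353)], np.float32(62.074497))
terminal_strip_mid (array([ 0.4225, -0.2734], dtype=float32), [np.float32(17.359943), np.float32(59.43979)], np.float32(84.43347))
loupe_mid (array([ 0.4189, -0.369 ], dtype=float32), [np.float32(39.81695), np.float32(46.534737)], np.float32(88.48887))
scene batt (array([0.4305, 0.0163], dtype=float32), [np.float32(46.969826), np.float32(65.834366)], np.float32(56.801792))
(400, 240) [ 0.5244 -0.2406  0.0251]
(450, 250) [ 0.5008 -0.34    0.0297]
(380, 220) [ 0.5649 -0.2006  0.0337]
(440, 320) [ 0.3743 -0.4705 -0.7383]
(460, 262) [ 0.4792 -0.366   0.0002]
slab corner [[ 0.4793 -0.162 ]
 [ 0.4776 -0.4593]] desk edge [[ 0.3771  0.291 ]
 [ 0.3746 -0.4421]]
```

Both cameras agree and the measured sizes match. The slab's front edge is at x≈0.478, so I'll grip the strip with the tool shifted forward of it. I'll start with the battery.

```bash
cat > rob.py <<'E'
import numpy as np
from station import manip
np.set_printoptions(precision=4,suppress=True)
def rv(psi):            # tool down, closing line at psi (deg)
    f=np.radians((psi+90)/2); return np.pi*np.array([np.cos(f),np.sin(f),0])
def pose(xyz,psi):      # the half turn with the smaller last joint
    c=[]
    for k in(psi,psi+180,psi-180):
        q=manip.solve_ik(list(xyz),rv(k))
        if q is not None:c.append((abs(q[5]),abs(q[3]),k))
    return rv(min(c)[2])
def above(x,y,psi,z=.17): manip.move_ptp([x,y,z],pose((x,y,z),psi))
def lin(x,y,z,v=.2,f=None): return manip.servo_line([x,y,z],vel=v,max_force=f)
def stat(s): print(s,"t",round(manip.current_t(),1),"tcp",np.array(manip.current_eef_pos()),"w",round(manip.current_gripper_width(),4),"grip",round(manip.current_grip_force(),1),"F",np.array(manip.current_wrist_force()))
BIN=np.array([.593,-.080]);BY=-4.8
def bin_pt(a,c):
    t=np.radians(BY);return BIN+a*np.array([np.cos(t),np.sin(t)])+c*np.array([-np.sin(t),np.cos(t)])
RACK=np.array([.584,.180]);RY=-4.4
def bay(s):
    t=np.radians(RY);return RACK+s*.023*np.array([-np.sin(t),np.cos(t)])
DISH=np.array([.603,.048])
E
python3 - <<'E'
from rob import *
x,y=.4285,.0185
above(x,y,-28);print(manip.current_q())
lin(x,y,.06);hit=lin(x,y,.012,.1,10);stat(hit)
manip.clamp(40);stat("clamped")
lin(x,y,.15);stat("lifted")
E
```

```text
[ 0.5179 -0.4392 -0.4373  0.0001 -1.5726 -1.0077]
False t 5.8 tcp [0.429  0.0186 0.0128] w 0.0854 grip 0.0 F [-0.2128 -0.9134  0.5747]
clamped t 6.4 tcp [0.4287 0.0186 0.0123] w 0.0165 grip 41.0 F [-0.1874 -0.1313  1.9077]
lifted t 7.3 tcp [0.4278 0.0185 0.1483] w 0.0166 grip 40.7 F [ 0.1591  0.4625 -1.337 ]
```

Run:
```python
from rob import *
import cv2
p=bin_pt(-.010,0)
above(*p,BY);lin(*p,.06);h=lin(*p,.0145,.08,6);stat(("down",h))
manip.open_gripper();stat("open");lin(*p,.075)
manip.clamp(20)
p=bin_pt(.028,0);lin(*p,.075);h=lin(*p,.018,.1,10);stat(("low",h))
p=bin_pt(-.024,0);h=lin(*p,.018,.08,15);stat(("push",h))
p=bin_pt(-.015,0);lin(*p,.018);lin(*p,.12);manip.open_gripper()
# strip: tool shifted to -x of it, to clear the slab
x,y=.411,-.2735
above(x,y,-6)
pic,d=manip.snapshot("top");cv2.imwrite("pics/b.png",cv2.resize(pic[150:330,130:510,::-1],None,fx=2.1,fy=2.1,interpolation=cv2.INTER_CUBIC))
stat("at strip")
```

```text
('down', True) t 9.3 tcp [ 0.5821 -0.0792  0.0159] w 0.0163 grip 41.7 F [-1.0112 -0.2879  3.844 ]
open t 9.9 tcp [ 0.582  -0.079   0.0163] w 0.0859 grip 0.0 F [ 0.0663  0.4179 -0.5788]
('low', False) t 12.2 tcp [ 0.6212 -0.0824  0.0187] w -0.0001 grip 0.0 F [-0.7332  0.112   0.3269]
('push', False) t 13.0 tcp [ 0.5709 -0.0781  0.0217] w -0.0001 grip 4.3 F [0.5796 0.3085 8.6223]
at strip t 15.8 tcp [ 0.4116 -0.2728  0.1694] w 0.0852 grip 0.0 F [-0.0195 -0.2337 -0.5184]
```

View pics/b.png

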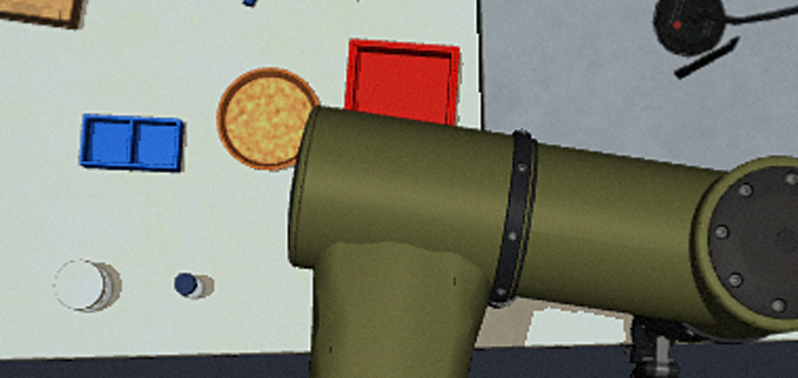

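The arm hides the near half of the bin in this view. I'll grip the strip, then check the battery from the scene camera.

Run:
```python
from rob import *
import cv2
x,y=.411,-.2735
lin(x,y,.05);h=lin(x,y,.002,.08,8);stat(("down",h))
manip.clamp(40);stat("clamped");lin(x,y,.16);stat("lift")
p,d=manip.snapshot("scene");cv2.imwrite("pics/c.png",cv2.resize(p[170:330,200:440,::-1],None,fx=3.2,fy=3.2,interpolation=cv2.INTER_CUBIC))
```

```text
('down', False) t 17.3 tcp [ 0.4113 -0.2737  0.0024] w 0.0853 grip 0.0 F [ 0.2434 -0.1337  0.8051]
clamped t 17.9 tcp [ 0.4113 -0.2736  0.0024] w 0.0157 grip 41.8 F [0.4169 0.432  2.9985]
lift t 18.9 tcp [ 0.4104 -0.2731  0.1582] w 0.0155 grip 41.5 F [ 0.0543  0.1576 -0.3155]
```

View pics/c.png

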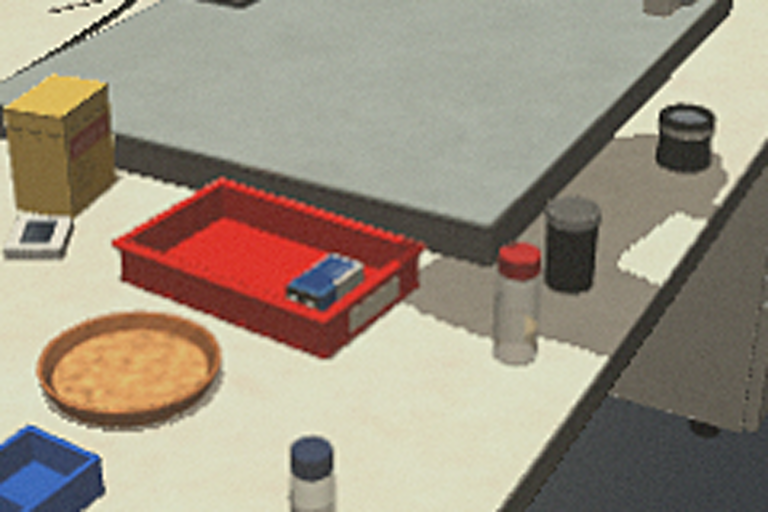

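The battery has been pushed toward the front of the bin and seems to lie on its wide face, around crop (325,280). The loupe, film can and vials haven't moved. I'll locate the battery and place the strip behind it.

Run:
```python
from rob import *
from geo import onplane,rect
t=np.radians(BY);A=np.array([np.cos(t),np.sin(t)]);C=np.array([-np.sin(t),np.cos(t)])
r=manip.masks_of("scene","battery_mid")
for k in r[:2]:
    c,s,a=rect("scene",k["mask"],.018);print(k["score"],c,s,a,"bin",(c-BIN)@A,(c-BIN)@C)
for k in manip.tip_of("scene","battery_mid")[:1]:
    c=onplane("scene",[k["point"]],.014)[0];print(c,"bin",(c-BIN)@A,(c-BIN)@C)
p=bin_pt(.014,0)
above(*p,BY);lin(*p,.06);h=lin(*p,.005,.08,6);stat(("down",h))
manip.open_gripper();stat("open");lin(*p,.12);stat("up")
x,y=.4195,-.3695     # loupe, closing along y
above(x,y,90);print(manip.current_q());stat("at loupe")
lin(x,y,.07);h=lin(x,y,.012,.1,8);stat(("down",h))
manip.clamp(40);stat("clamped");lin(x,y,.15);stat("lift")
import cv2
p,d=manip.snapshot("scene");cv2.imwrite("pics/d.png",cv2.resize(p[170:330,200:440,::-1],None,fx=3.2,fy=3.2,interpolation=cv2.INTER_CUBIC))
```

```text
0.57 [ 0.5477 -0.0724] [np.float32(37.73891), np.float32(59.302364)] 81.43089 bin -0.04573517901396508 0.003815727666753851
[ 0.5523 -0.071 ] bin -0.041281161887786084 0.005536495222578359
('down', True) t 21.4 tcp [ 0.6059 -0.0812  0.0057] w 0.016 grip 43.0 F [-0.4213 -0.0392  2.2665]
open t 22.1 tcp [ 0.6054 -0.0812  0.0056] w 0.0856 grip 0.0 F [-0.1134 -0.3547 -0.0293]
up t 22.8 tcp [ 0.6062 -0.081   0.1183] w 0.0856 grip 0.0 F [ 0.1618 -0.1741 -1.2048]
[-0.3619 -0.0664 -0.1333 -0.0003 -1.505  -1.2071]
at loupe t 24.1 tcp [ 0.4198 -0.3689  0.1692] w 0.0853 grip 0.0 F [ 0.3617 -0.2239  0.8155]
('down', False) t 25.5 tcp [ 0.4199 -0.3699  0.0128] w 0.0855 grip 0.0 F [-0.5381  0.3421  0.2528]
clamped t 26.0 tcp [ 0.42   -0.3698  0.0128] w 0.0397 grip 40.7 F [ 0.3204 -0.0745  3.5455]
lift t 26.8 tcp [ 0.4189 -0.3689  0.148 ] w 0.0399 grip 40.5 F [-0.0516  0.0431 -1.0023]
```

View pics/d.png

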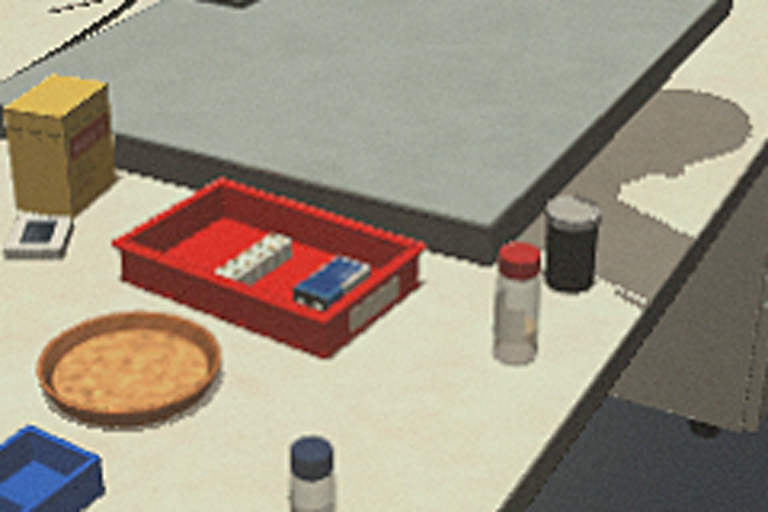

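The strip and battery are side by side on the bin floor, and the loupe is in hand at 40 mm width. Next are the loupe in the dish and the red vial in the near bay.

Run:
```python
from rob import *
import cv2
above(*DISH,90);lin(*DISH,.07);h=lin(*DISH,.0155,.06,6);stat(("down",h))
manip.open_gripper();lin(*DISH,.13);stat("loupe placed")
x,y=.4255,-.0785
above(x,y,0);lin(x,y,.10);h=lin(x,y,.032,.1,6);stat(("down",h))
manip.clamp(30);stat("clamped");lin(x,y,.16);stat("lift")
b=bay(-1);above(*b,RY);lin(*b,.075);stat("over bay")
p,d=manip.snapshot("scene");cv2.imwrite("pics/e.png",cv2.resize(p[230:400,140:380,::-1],None,fx=3.2,fy=3.2,interpolation=cv2.INTER_CUBIC))
```

```text
('down', True) t 30.4 tcp [0.6023 0.0478 0.0178] w 0.0398 grip 40.7 F [-0.7868  0.6176  4.0402]
loupe placed t 31.6 tcp [0.6023 0.0481 0.1284] w 0.0856 grip 0.0 F [-0.5654  0.5228 -1.2646]
('down', False) t 34.2 tcp [ 0.426  -0.0785  0.0328] w 0.0853 grip 0.0 F [ 0.388  -0.4324 -0.1526]
clamped t 34.8 tcp [ 0.4256 -0.0785  0.0321] w 0.0253 grip 31.5 F [-0.3283 -0.3676  0.7161]
lift t 35.6 tcp [ 0.4249 -0.0783  0.1584] w 0.025 grip 31.5 F [-0.1991 -0.3578 -0.8588]
over bay t 37.3 tcp [0.583  0.1566 0.0768] w 0.0251 grip 31.5 F [0.7516 0.5413 0.9976]
```

View pics/e.png

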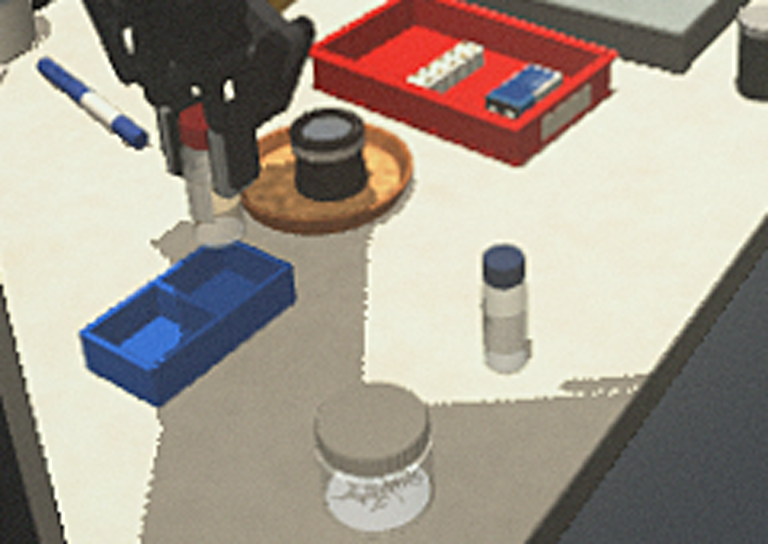

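The loupe stands in the dish, and the red vial hangs over the -y bay. I'll check the alignment numerically from this picture before lowering: vial bottom at crop (220,232), cap at (193,125), bay rim centre at (225,278).

Run:
```python
from rob import *
from geo import onplane
f=lambda u,v:(140+u/3.2,230+v/3.2)
print("bottom",onplane("scene",[f(220,232)],.045),"cap",onplane("scene",[f(193,112)],.113))
print("rim outer corners",R:=onplane("scene",[f(82,335),f(210,240),f(295,265),f(160,375)],.024),R.mean(0))
print("bay rim",onplane("scene",[f(225,278)],.024),"want",bay(-1))
```

```text
bottom [[0.5829 0.1549]] cap [[0.5879 0.1565]]
rim outer corners [[0.6074 0.2294]
 [0.6039 0.1415]
 [0.5532 0.1367]
 [0.5564 0.2319]] [0.5802 0.1849]
bay rim [[0.5768 0.1621]] want [0.5822 0.1571]
```

The vial is vertical. I'll shift the rack estimate by 2 mm and lower it in, then do the blue vial.

```bash
sed -i 's/RACK=np.array(\[.584,.180\])/RACK=np.array([.582,.182])/' rob.py
python3 - <<'E'
from rob import *
import cv2,sys
b=bay(-1);lin(*b,.075);h=lin(*b,.034,.06,6);stat(("down",h))
if manip.current_eef_pos()[2]>.042: lin(*b,.08);sys.exit("on the wall?")
manip.open_gripper();lin(*b,.13);stat("red placed")
x,y=.440,.1235
above(x,y,0);lin(x,y,.10);h=lin(x,y,.030,.1,6);stat(("down",h))
manip.clamp(30);stat("clamped");lin(x,y,.16);stat("lift")
b=bay(1);above(*b,RY);lin(*b,.08);h=lin(*b,.032,.06,6);stat(("down",h))
if manip.current_eef_pos()[2]>.040: lin(*b,.08);sys.exit("on the wall?")
manip.open_gripper();lin(*b,.15);manip.move_ptp([.40,-.30,.25],manip.current_orientation());stat("blue placed")
for c,(l,t,r,bb) in(("top",(130,150,510,330)),("scene",(140,190,400,400))):
    p,d=manip.snapshot(c);cv2.imwrite(f"pics/f{c}.png",cv2.resize(p[t:bb,l:r,::-1],None,fx=2.1 if c=="top" else 2.8,fy=2.1 if c=="top" else 2.8,interpolation=cv2.INTER_CUBIC))
E
```

```text
('down', True) t 38.2 tcp [0.5796 0.1586 0.0357] w 0.0249 grip 32.5 F [0.075  0.1731 4.55  ]
red placed t 39.5 tcp [0.5801 0.1592 0.13  ] w 0.0855 grip 0.0 F [-0.5438 -0.1324 -0.6893]
('down', False) t 41.5 tcp [0.4405 0.1237 0.0309] w 0.0852 grip 0.0 F [ 0.0239 -0.1242  0.1748]
clamped t 42.1 tcp [0.4401 0.1236 0.0301] w 0.0207 grip 31.2 F [0.3412 0.3734 1.0458]
lift t 42.9 tcp [0.4393 0.1234 0.1584] w 0.0206 grip 31.2 F [-0.8126  0.2484 -1.1088]
('down', True) t 44.9 tcp [0.5836 0.2045 0.0339] w 0.0211 grip 32.1 F [ 0.4356 -0.6915  3.6937]
blue placed t 48.3 tcp [ 0.4005 -0.2995  0.2496] w 0.0851 grip 0.0 F [ 0.2693  0.0498 -0.7095]
```

View pics/fscene.png

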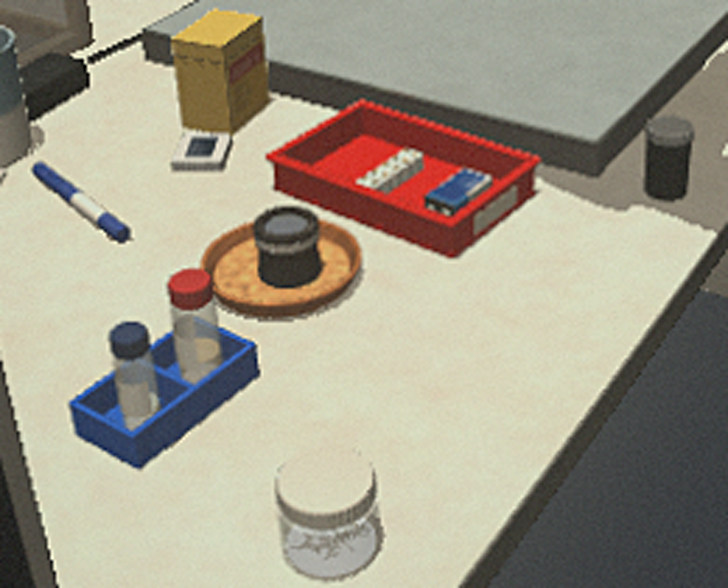

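View pics/ftop.png

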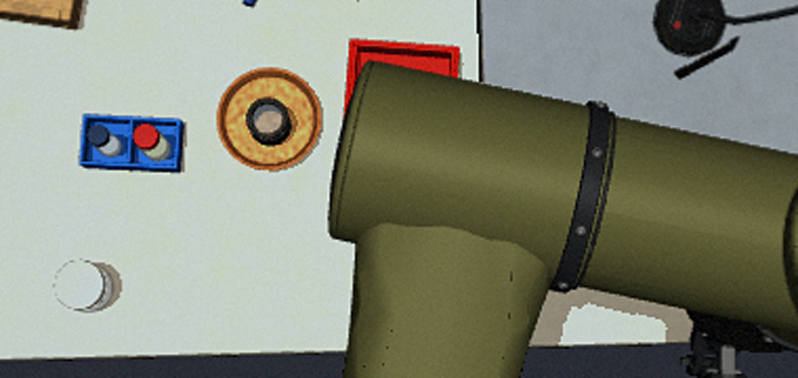

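Both views show the vials upright in their bays (scene crop (190,330) and (133,375)). The loupe is centred in the dish, the strip and battery are separate on the bin floor, and the bystanders haven't moved. I'll check the battery once by depth and then hand in.

Run:
```python
from rob import *
from geo import ray
p,d=manip.snapshot("scene")
t=np.radians(BY);M=np.array([[np.cos(t),np.sin(t)],[-np.sin(t),np.cos(t)]])
ok=True
for n in("battery_mid","terminal_strip_mid"):
    r=manip.masks_of("scene",n)[0];v,u=np.nonzero(r["mask"]&(d>0))
    o,q=ray("scene",np.c_[u,v]);X=o+q*d[v,u][:,None]
    B=(X[:,:2]-BIN)@M.T
    print(n,r["score"],"z",np.percentile(X[:,2],[5,50,95]),"bin x",np.percentile(B[:,0],[5,95]),"y",np.percentile(B[:,1],[5,95]))
    m=np.percentile(B,[5,95],axis=0).mean(0); ok&=abs(m[0])<.06 and abs(m[1])<.035 and np.percentile(X[:,2],95)<.04
print(ok)
if ok: print(manip.job_done())
```

```text
battery_mid 0.79 z [0.0171 0.0217 0.0232] bin x [-0.0608 -0.0388] y [-0.0164  0.0263]
terminal_strip_mid 0.46 z [0.0052 0.0164 0.0187] bin x [0.0027 0.0172] y [-0.0231  0.0269]
True
the job is handed in; nothing more can be done
None
```

I handed the job in at about 48 s of the 120 s limit: both vials stand in the rack, battery and strip lie flat and apart in the bin (the battery tipped onto its wide face when pushed aside), the loupe stands in the dish, and the film can and pin jar look unmoved; the hand-in returned no verdict.

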